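# Close up the slide cabinet

## Robot

A 6-joint arm with a two-finger parallel gripper is mounted at the origin on the work surface. World frame = base frame: x ahead of the robot, y to its left, z up, the work surface at z = 0. Lengths are in m, angles in rad, forces in N, time in s.
With the tool pointing down it reaches from about 0.3 to 0.85 m from the base axis. Payload 4.2 kg.
Tool frame: the origin (TCP) lies on the centre line of the jaws, within the pads' length; the fingertips stand 25 mm ahead of it and the grasp point (between the pads) lies 6 mm ahead of it; z points along the fingers, y is the line along which they close (so a half turn about z gives the same grasp; the last joint's range is limited). The gripper opens to 91 mm and grips with 3 to 60 N. Pads are 32 mm wide; open, the fingers measure 118 mm over their backs; the gripper's body (76 mm by 178 mm) begins 60 mm behind the grasp point.
Start: joints at [1.292, 0.32, 1.565, -0, 1.257, -0.02], TCP at [0.147, 0.556, 0.239] pointing down, gripper open.
Joint ranges: [-3.11, 3.11], [-0.84, 2.01], [0.21, 2.61], [-1.34, 4.49], [0.05, 2.63], [-2.56, 2.56]. Speed limits (rad/s): [2.57, 2.57, 3.14, 3.14, 3.14, 3.14].

## Interface

Orientations are given as [roll, pitch, yaw] about the fixed x, y, z axes, in that order (R = Rz(yaw) Ry(pitch) Rx(roll)).
In Python, from bench import r gives the robot as it stands. The module is installed in compiled form; this text tells all that it offers.
- The arm moves only by the shell command python3 -m handwheel 'ROWS' [FORCE]. ROWS is JSON, a list of rows, each a list of 3 entries, a list of its own where there are three numbers: the shift along the tool's x, y, z in mm, then the turn about the tool's z in rad, then the closure, from 0 (fully open) to 1 (shut). A call has 1 to 8 rows; each row is the pose to reach, as a shift and turn from the pose commanded when the call began, along the tool's axes at that moment; what a row does not reach only later rows make up. A row lasts 1/10 s, in which the tool goes at most 50 mm and 8.59 degrees, less where a joint would pass 70% of its speed; a pose out of reach is approached as far as the arm can. A call with a gripper value outside its range is refused whole. The fingers move at their own pace and stop on an object; FORCE is the grip in N (left out, the last holds). Time passes only in rows, so rows that repeat a pose let the fingers close. It gives the time, the measured TCP pose, the force, the opening and the grip force at its end, in the units of the state.
- r.sense(): the state, without advancing time (a new reading comes with each control period).
- r.get_image(name): name is "side" or "top" or "wrist"; returns a dict with "frame" (384x512x3 uint8, blue, green, red), "fov_y" (degrees; the focal length in pixels is half the picture's height over the tangent of half this angle, whatever the lens; pixels are square), "cx", "cy" (the principal point, pixels), "rvec" (rotation vector, rad) and "tvec" (3), from world to camera coordinates, as OpenCV has them; the wrist camera has in their place "hand_eye" (4x4, takes a point from camera to tool coordinates, whose origin is the TCP and whose axes are the flange's). Camera axes: x right, y down, z forward; pixel columns grow to the right and rows downward; lengths in m; the calibration is good to about 2 mm. A picture is of the moment at which its call begins: read the wrist's pose just before it. There is no depth.
- r.sign_off(): hands the job in; it is judged then, once.
The state is a dict: "t": time; "qpos": joint angles; "dq": joint speeds; "joint_torque": joint torques, N m; "position": TCP position; "ee_rot": TCP orientation; "ft_force": force on the tool from outside, world axes, zero at the start; "wrist_torque": the same for the moment, N m; "width": finger opening in m; "finger_force": force on a finger pad.
Only numpy, scipy, OpenCV 4.12 (cv2) and the standard library are available. Lean on these libraries where they do the work, as an engineer would, in place of code of your own. Each camera call takes 0.05 s, during which the arm holds its last target. There are 200 camera calls.

## Task

Close up the white slide cabinet against dust, with the fingertips only, no other part of the robot: gently push every drawer that stands open fully home, and slide the loose cover on top to the left (as seen from the robot) along its guides until it meets the end stop and covers the well of slides. Push the drawers and the cover without slamming them and never lift the cover, and leave everything standing around the cabinet, and the small box on it, where it is.

Things in the scene. Friction and masses are not known exactly. Their poses are not given: they have to be found in the camera images.
- cabinet: Fixed white cabinet, 180 mm deep (x), 300 wide (y). Origin: centre of its underside; +x to its back, away from the robot, +y to its left, z up; yaw within 0.32 rad. Three drawers in a row in the front face (x = -90 mm). Top at z = 65 mm; its front strip (x -90 to -26 mm) carries the slip box. Behind, a raised guide along y carries the cover: ledges at z = 87, lips to z = 97 mm (x = -26..-20 and 84..90).
- stop_left (a point): Centre of the inner face of the guide's left end stop, at cabinet (32, 143, 87) mm, level with the ledges; the stop's top is at z = 105 mm. The open well of slides reaches from cabinet y = +7 mm to this stop; the right half of the guide is a flat deck. Axes as the cabinet's.
- cover: Loose dark steel plate 100 (x) x 140 (y) x 6 mm, 0.2 to 0.45 kg, on the guide's ledges, 2 mm play to each lip; slides along y with dry friction, a few N. Origin: centre of its underside, axes as the cabinet's. Black ridge across its middle: 50 mm in x, 10 thick in y, 22 high. Shut: left edge at the left stop, origin at cabinet (32, 73, 87) mm; starts at cabinet y = -55 to 0 mm.
- ridge (a point): Centre of the top of the cover's ridge, 28 mm above the cover's underside (z = 115 mm); axes as the cover's.
- drawer_left (a joint): How far the left drawer is open, m: 0 = fully home (hard stop), up to 0.09, growing as it comes out towards the cabinet's -x. Slides with about 1.2 N friction plus light damping (about 4 N at 1 m/s); stays where left.
- front_left (a point): Centre of the front face of the left drawer's finger lip (cabinet y = +95 mm), z = 50 mm; axes as the cabinet's. The lip is a steel strip 70 mm wide (y), 8 high, standing 8 mm out from the grey drawer front, 88 mm wide, z = 8 to 58 mm. Moves with the drawer: home, it is at cabinet x = -106 mm; push towards +x.
- drawer_middle (a joint): How far the middle drawer is open, m: 0 = fully home (hard stop), up to 0.09, growing as it comes out towards the cabinet's -x. Slides with about 1.2 N friction plus light damping (about 4 N at 1 m/s); stays where left.
- front_middle (a point): Centre of the front face of the middle drawer's finger lip (cabinet y = 0 mm), z = 50 mm; axes as the cabinet's. The lip is a steel strip 70 mm wide (y), 8 high, standing 8 mm out from the grey drawer front, 88 mm wide, z = 8 to 58 mm. Moves with the drawer: home, it is at cabinet x = -106 mm; push towards +x.
- drawer_right (a joint): How far the right drawer is open, m: 0 = fully home (hard stop), up to 0.09, growing as it comes out towards the cabinet's -x. Slides with about 1.2 N friction plus light damping (about 4 N at 1 m/s); stays where left.
- front_right (a point): Centre of the front face of the right drawer's finger lip (cabinet y = -95 mm), z = 50 mm; axes as the cabinet's. The lip is a steel strip 70 mm wide (y), 8 high, standing 8 mm out from the grey drawer front, 88 mm wide, z = 8 to 58 mm. Moves with the drawer: home, it is at cabinet x = -106 mm; push towards +x.
- slip_box: Bystander: small card box 40 x 50 x 20 mm standing loose on the front strip of the cabinet's top; origin under its centre (z = 65 mm).
- vial_left: Bystander: amber vial with black cap, 28 mm across, 110 mm high, standing beside the cabinet's left end, origin under its centre.
- vial_right: Bystander: amber vial with black cap, 28 mm across, 110 mm high, standing beside the cabinet's right end, origin under its centre.
- vial_back: Bystander: amber vial with black cap, 28 mm across, 110 mm high, standing behind the cabinet, origin under its centre.
- dish: Bystander: shallow glass dish, 90 mm across, 15 mm high, on the bench in front of the cabinet, to the left; origin under its centre.
- beaker: Bystander: glass beaker 70 mm across, 90 mm high, to the right; origin under its centre.
- mouse: Bystander: rounded grey computer mouse, 100 x 60 x 30 mm, to the left; origin under its centre.
There are look-alikes about, which are no part of the job. There is more than one size of the cover; the one meant has the size given above.

How it is judged:
By the outcome, as a careful person would: the job done as asked, in the order asked, and still so for the second after the job is handed in, with the robot touching nothing.
It also fails if it takes over 61 s, if anything falls off the work surface, if the arm or the gripper's body presses on something with over 40 N, if the wrist force passes 120 N, or if a joint passes its speed limit or range.

## Working session

There is one attempt and no reset: what is moved stays moved. The work goes in short steps, Python scripts to look and compute and a shell command to move; the robot and the scene stay as the last step left them, time stands still between calls to the robot, and variables do not carry over. Pictures are saved under pics/ and viewed, at most 10 in all, crops included, and the job is handed in when it is done.

```bash
mkdir -p pics
cat > h.py <<'E'
import numpy as np, cv2
from bench import r
from scipy.spatial.transform import Rotation as R
def cam(n):
    s=r.sense(); d=r.get_image(n); f=d["frame"]; h=f.shape[0]
    fl=h/2/np.tan(np.radians(d["fov_y"])/2)
    K=np.array([[fl,0,d["cx"]],[0,fl,d["cy"]],[0,0,1]])
    if "rvec" in d:
        Rm=cv2.Rodrigues(np.array(d["rvec"],float))[0].T; C=-Rm@np.array(d["tvec"],float).ravel()
    else:
        T=np.eye(4);T[:3,:3]=R.from_euler('xyz',s["ee_rot"]).as_matrix();T[:3,3]=s["position"]
        T=T@np.array(d["hand_eye"]); Rm=T[:3,:3];C=T[:3,3]
    return f,K,Rm,C
def plane(uv,z,K,Rm,C):
    v=Rm@np.linalg.inv(K)@np.array([uv[0],uv[1],1.]); return C+v*(z-C[2])/v[2]
def proj(p,K,Rm,C):
    q=K@(Rm.T@(np.array(p)-C)); return q[:2]/q[2]
E
python3 - <<'E'
from h import *
s=r.sense();print(s["t"],s["position"],s["ee_rot"],s["width"])
ims=[]
for n in("top","side"):
    f,K,Rm,C=cam(n);np.savez(n+"0",f=f,K=K,Rm=Rm,C=C);print(n,K[0,0],C,Rm[:,2])
    cv2.imwrite(f"pics/{n}0.png",cv2.resize(f,(800,600),interpolation=cv2.INTER_CUBIC))
E
```

```text
0.0 [0.14701629 0.55539706 0.23812401] [-3.13981934e+00 -3.76126490e-05  2.88279345e+00] 0.09124181997611833
top 424.2275552930066 [ 0.25373547 -0.04580383  1.3300435 ] [ 0.20291941  0.00462606 -0.97918451]
side 371.20642323310744 [0.22620972 0.90140279 0.65158522] [ 0.25987966 -0.83609069 -0.48313033]
```

View pics/top0.png

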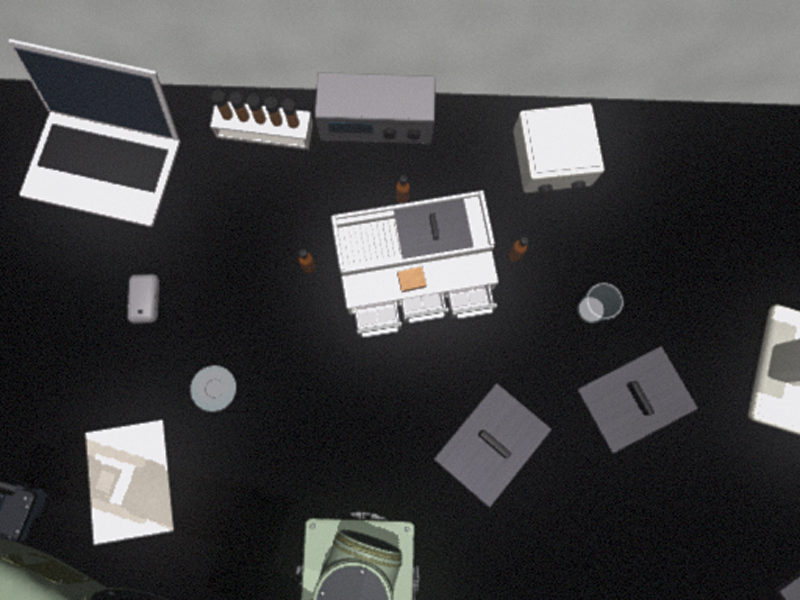

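View pics/side0.png

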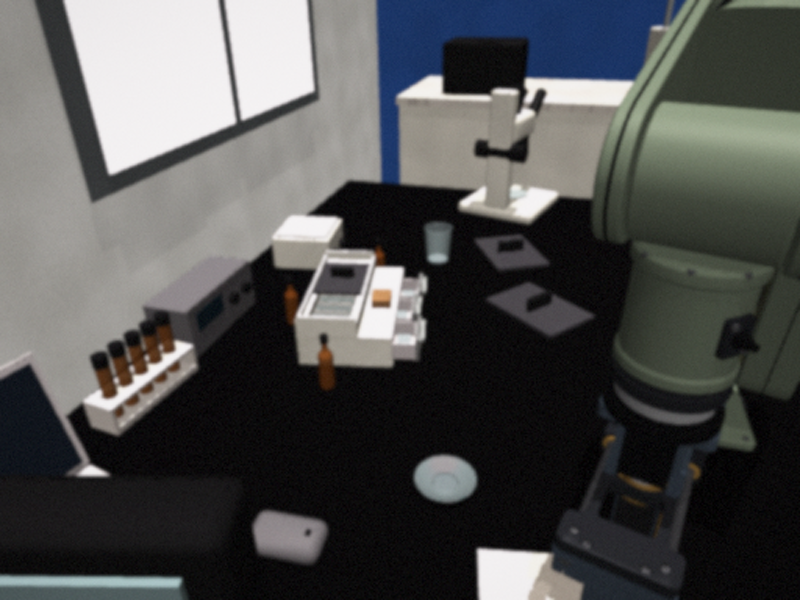

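The top view shows the cabinet at about (335–497, 192–335). All three drawers are open, the cover sits right of the well with its ridge at (434,226), and the box is at (412,279). Next I measure from an enlarged crop.

Run:
```python
from h import *
d=np.load("top0.npz");f=d["f"]
c=f[115:220,205:325];cv2.imwrite("pics/crop0.png",cv2.resize(c,None,fx=5.5,fy=5.5,interpolation=cv2.INTER_CUBIC))
a=(d["K"],d["Rm"],d["C"])
P=lambda u,v,z:plane((u*.64,v*.64),z,*a)
for n,u,v,z in [("FL",349,308,.065),("FR",497,284,.065),("BL",333,215,.097),("BR",485,192,.097),("ridge",434,215,.115)]:print(n,P(u,v,z).round(4))
```

```text
FL [0.5026 0.0359 0.065 ]
FR [ 0.5604 -0.252   0.065 ]
BL [0.6802 0.0735 0.097 ]
BR [ 0.7379 -0.2231  0.097 ]
ridge [ 0.6806 -0.1225  0.115 ]
```

View pics/crop0.png

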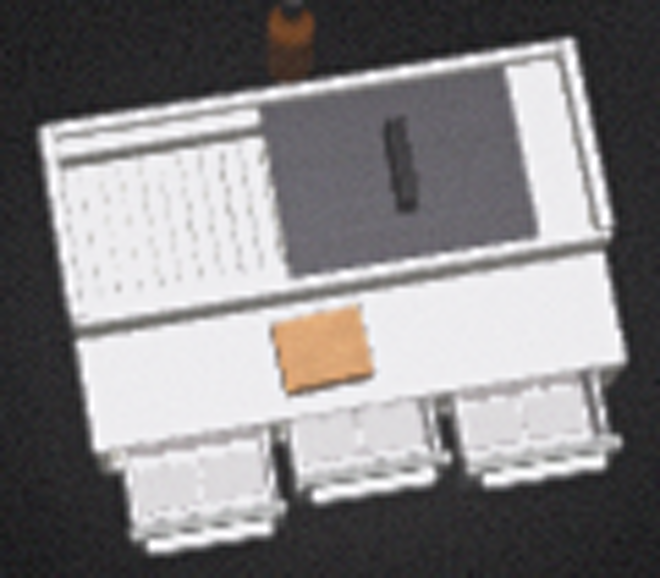

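Run:
```python
from h import *
d=np.load("top0.npz");a=(d["K"],d["Rm"],d["C"])
P=lambda u,v,z:plane((205+u/5.5-.4,115+v/5.5-.4),z,*a)
Q={n:P(u,v,z) for n,u,v,z in [("FL",98,455,.065),("FR",627,365,.065),("BL",38,127,.105),("BR",575,38,.105),("ridge",398,163,.115),
("L1",150,550,.05),("L2",272,530,.05),("M1",313,500,.05),("M2",437,480,.05),("R1",485,487,.05),("R2",608,465,.05),("CFL",290,279,.093),("CFR",538,236,.093),("CBL",262,105,.093),("CBR",505,66,.093),("box",323,350,.085),("vb",292,5,.11)]}
y1=Q["FL"]-Q["FR"];y2=Q["BL"]-Q["BR"]
print(np.linalg.norm(y1),np.linalg.norm(y2))
yaw=[np.arctan2(-y[0],y[1]) for y in(y1,y2)];print(yaw)
w=np.mean(yaw);M=np.array([[np.cos(w),-np.sin(w)],[np.sin(w),np.cos(w)]])
loc={"FL":(-.09,.15),"FR":(-.09,-.15),"BL":(.09,.15),"BR":(.09,-.15)}
O=[Q[k][:2]-M@np.array(v) for k,v in loc.items()];print(np.round(O,4))
o=np.mean(O,0)
for k in Q:print(k,Q[k].round(4),"cab",(M.T@(Q[k][:2]-o)).round(4))
np.savez("cab",o=o,w=w)
```

```text
0.2986078388321132 0.30212415556710814
[np.float64(0.20603627024909132), np.float64(0.20708969560419757)]
[[ 0.6207 -0.0896]
 [ 0.6202 -0.0883]
 [ 0.6197 -0.0877]
 [ 0.6202 -0.0897]]
FL [0.5018 0.0387 0.065 ] cab [-0.0897  0.1491]
FR [ 0.5629 -0.2536  0.065 ] cab [-0.0899 -0.1495]
BL [0.677  0.0776 0.105 ] cab [0.0897 0.1512]
BR [ 0.7391 -0.2181  0.105 ] cab [ 0.0899 -0.1509]
ridge [ 0.6597 -0.1206  0.115 ] cab [ 0.0321 -0.0391]
L1 [0.4521 0.0085 0.05  ] cab [-0.1446  0.1297]
L2 [ 0.4656 -0.0588  0.05  ] cab [-0.1451  0.0611]
M1 [ 0.4833 -0.0811  0.05  ] cab [-0.1324  0.0356]
M2 [ 0.497 -0.15   0.05 ] cab [-0.1331 -0.0346]
R1 [ 0.4939 -0.1768  0.05  ] cab [-0.1416 -0.0602]
R2 [ 0.5087 -0.2454  0.05  ] cab [-0.1412 -0.1304]
CFL [ 0.5983 -0.064   0.093 ] cab [-0.0163  0.0288]
CFR [ 0.6275 -0.1999  0.093 ] cab [-0.0156 -0.1102]
CBL [ 0.6983 -0.0454  0.093 ] cab [0.0853 0.0265]
CBR [ 0.7259 -0.1807  0.093 ] cab [ 0.0846 -0.1116]
box [ 0.5608 -0.0834  0.085 ] cab [-0.057   0.0175]
vb [ 0.7511 -0.0602  0.11  ] cab [0.134  0.0012]
```

Everything agrees to about 1–2 mm: cabinet origin (0.620, -0.089), yaw 0.207, drawers L/M/R open about 39/27/35 mm, cover at y ≈ -41 mm. I move in front of the left drawer, close the fingers and align.

```bash
python3 -m handwheel '[[[-205,-251,0],0,1],[[-205,-251,0],0,1],[[-205,-251,0],0,1],[[-205,-251,0],0,1],[[-205,-251,0],0,1],[[-205,-251,0],0,1],[[-205,-251,0],0,1],[[-205,-251,0],0,1]]' 20
python3 -m handwheel '[[[-205,-251,0],0,1],[[-205,-251,0],0,1],[[-205,-251,0],0,1],[[-205,-251,0],0,1],[[-205,-251,0],0,1],[[-205,-251,0],0,1],[[-205,-251,0],0,1],[[-205,-251,0],0,1]]'
python3 -m handwheel '[[[0,0,0],-0.15,1],[[0,0,0],-0.3,1],[[0,0,0],-0.45,1],[[0,0,0],-0.465,1],[[0,0,0],-0.465,1]]'
cat >> h.py <<'E'
def where():
    c=np.load("cab.npz");s=r.sense();w=float(c["w"]);M=np.array([[np.cos(w),-np.sin(w)],[np.sin(w),np.cos(w)]])
    print("t",round(s["t"],2),"cab mm",(M.T@(np.array(s["position"])[:2]-c["o"])*1e3).round(1),"z",round(s["position"][2]*1e3,1),"yaw-off",round((s["ee_rot"][2]-w)%np.pi,4),"F",(M.T@np.array(s["ft_force"])[:2]).round(1),round(s["ft_force"][2],1),"w",round(s["width"],4),"q",np.round(s["qpos"],2))
E
python3 - <<'E'
from h import *
where()
f,K,Rm,C=cam("wrist");cv2.imwrite("pics/w0.png",f);np.savez("w0",f=f,K=K,Rm=Rm,C=C)
E
```

```text
t: 0.9
position: [0.2815, 0.2582, 0.2388]
ee_rot: [-3.141, 0.0, 2.878]
ft_force: [-0.6, 0.7, 0.4]
width: 0.03
finger_force: 0.0
t: 1.7
position: [0.4167, -0.0359, 0.2386]
ee_rot: [3.142, 0.0, 2.879]
ft_force: [-0.9, 0.3, -0.4]
width: 0.0001
finger_force: 0.0
t: 2.2
position: [0.4149, -0.0331, 0.2388]
ee_rot: [3.141, -0.0, -2.936]
ft_force: [0.1, 1.1, -0.7]
width: 0.0006
finger_force: 0.0
t 2.2 cab mm [-189.6   96.7] z 238.8 yaw-off 3.1401 F [0.3 1.1] -0.7 w 0.0006 q [-0.11  0.07  1.89  0.    1.18 -1.88]
```

View pics/w0.png

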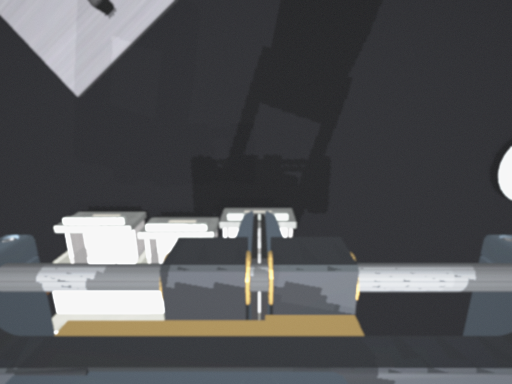

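The wrist view shows the three lips, the left one at about (258,215) and centred on the fingers. I descend and approach it.

```bash
python3 -m handwheel '[[[0,-2,45],0,1],[[0,-2,90],0,1],[[0,-2,135],0,1],[[0,-2,160],0,1],[[0,-2,170],0,1],[[0,-2,170],0,1]]' |tail -3
python3 -m handwheel '[[[-4,0,0],0,1],[[-8,0,0],0,1],[[-12,0,0],0,1],[[-16,0,0],0,1],[[-19,0,0],0,1],[[-22,0,0],0,1],[[-25,0,0],0,1],[[-28,0,0],0,1]]'|grep for
python3 -c "
from h import *
where()
f,K,Rm,C=cam('top');cv2.imwrite('pics/t1.png',cv2.resize(f[130:220,205:325],None,fx=5.5,fy=5.5,interpolation=cv2.INTER_CUBIC))"
```

```text
ft_force: [0.2, -0.5, 0.4]
width: 0.0002
finger_force: 0.0
ft_force: [-1.1, -0.0, 0.8]
finger_force: 0.7
t 3.65 cab mm [-162.    93.5] z 68.8 yaw-off 3.1413 F [-1.   0.2] 0.8 w 0.0002 q [-0.09  0.31  2.09 -0.    0.74 -1.87]
```

View pics/t1.png

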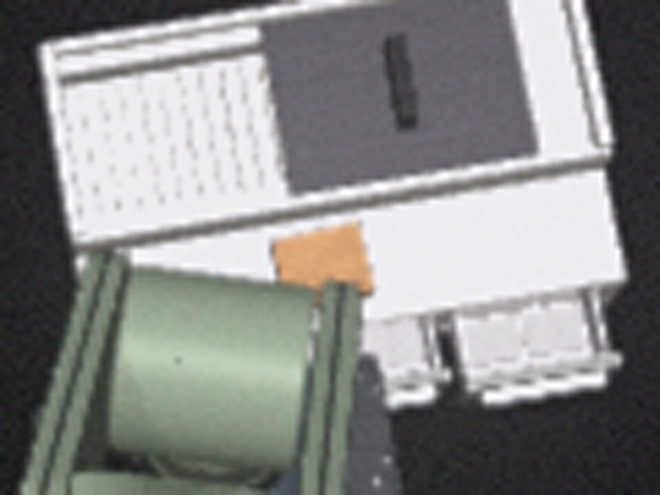

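The arm hides the drawer from above. The force shows contact at about -162, as expected. I push on gently.

```bash
python3 -m handwheel '[[[-3,0,0],0,1],[[-6,0,0],0,1],[[-9,0,0],0,1],[[-12,0,0],0,1],[[-15,0,0],0,1],[[-18,0,0],0,1],[[-21,0,0],0,1],[[-24,0,0],0,1]]'|grep ft
python3 -c "
from h import *
where()"
python3 -m handwheel '[[[-2,0,0],0,1],[[-4,0,0],0,1],[[-6,0,0],0,1],[[-8,0,0],0,1],[[-9,0,0],0,1],[[-10,0,0],0,1],[[-11,0,0],0,1],[[-12,0,0],0,1]]'|grep ft
python3 -c "
from h import *
where()"
```

```text
ft_force: [-1.6, -0.1, -0.8]
t 4.5 cab mm [-137.4   93.4] z 68.9 yaw-off 3.1412 F [-1.6  0.2] -0.8 w 0.0006 q [-0.08  0.34  2.04  0.    0.76 -1.86]
ft_force: [-0.6, -0.4, 0.1]
t 5.3 cab mm [-125.6   93.4] z 69.0 yaw-off 3.1412 F [-0.7 -0.3] 0.1 w 0.0002 q [-0.07  0.35  2.01  0.    0.77 -1.85]
```

```bash
for i in 1; do
python3 -m handwheel '[[[-1,0,0],0,1],[[-2,0,0],0,1],[[-3,0,0],0,1],[[-4,0,0],0,1]]'|grep -E 'ft|pos'
python3 -m handwheel '[[[-0.5,0,0],0,1],[[-1,0,0],0,1]]'|grep -E 'ft|pos'
done
```

```text
position: [0.4818, -0.0224, 0.0689]
ft_force: [-3.5, -0.2, 2.8]
position: [0.4818, -0.0224, 0.0689]
ft_force: [-5.2, -2.6, 4.3]
```

```bash
python3 -m handwheel '[[[-1,0,0],0,1],[[-2,0,0],0,1],[[-2,0,0],0,1]]'|grep -E 'ft|pos'
python3 -c "
from h import *
where()"
python3 -m handwheel '[[[10,0,0],0,1],[[30,0,0],0,1],[[55,0,0],0,1],[[55,-45,0],0,1],[[55,-94,0],0,1],[[55,-94,0],0,1]]'|grep -E 'ft|pos'
python3 -c "
from h import *
where()"
```

```text
position: [0.4819, -0.0223, 0.0687]
ft_force: [-8.5, -3.0, 6.6]
t 6.2 cab mm [-121.7   93.5] z 68.7 yaw-off 0.0004 F [-9.  -1.2] 6.6 w 0.0004 q [-0.07  0.36  2.   -0.    0.79 -1.85]
position: [0.4536, -0.1298, 0.0698]
ft_force: [-0.5, -0.1, 0.4]
t 6.8 cab mm [-171.5   -5.9] z 69.8 yaw-off 3.1362 F [-0.6  0. ] 0.4 w 0.0003 q [-0.3   0.34  2.03 -0.    0.76 -2.07]
```

Left drawer is home (the tool stopped at -121.7). Next the middle one.

```bash
python3 -m handwheel '[[[-4,0,0],0,1],[[-8,0,0],0,1],[[-12,0,0],0,1],[[-16,0,0],0,1],[[-19,0,0],0,1],[[-22,0,0],0,1],[[-25,0,0],0,1],[[-28,0,0],0,1]]'|grep ft
python3 -c "
from h import *
where()"
python3 -m handwheel '[[[-2,0,0],0,1],[[-4,0,0],0,1],[[-6,0,0],0,1],[[-8,0,0],0,1],[[-10,0,0],0,1],[[-12,0,0],0,1],[[-14,0,0],0,1],[[-15,0,0],0,1]]'|grep ft
python3 -c "
from h import *
where()"
```

```text
ft_force: [-1.6, 0.5, 0.2]
t 7.6 cab mm [-1.46e+02 -1.00e-01] z 68.8 yaw-off 3.1414 F [-1.5  0.8] 0.2 w 0.0005 q [-0.27  0.37  1.98  0.    0.79 -2.04]
ft_force: [-2.0, 0.3, 0.1]
t 8.4 cab mm [-130.4   -0.7] z 68.9 yaw-off 3.1413 F [-1.9  0.7] 0.1 w 0.0006 q [-0.25  0.39  1.95  0.    0.8  -2.03]
```

```bash
python3 -m handwheel '[[[-1,0,0],0,1],[[-2,0,0],0,1],[[-3,0,0],0,1],[[-4,0,0],0,1],[[-5,0,0],0,1],[[-6,0,0],0,1],[[-7,0,0],0,1],[[-8,0,0],0,1]]'|grep -E 'ft'
python3 -c "
from h import *
where()"
python3 -m handwheel '[[[-1,0,0],0,1],[[-2,0,0],0,1],[[-3,0,0],0,1],[[-3,0,0],0,1]]'|grep -E 'ft'
python3 -c "
from h import *
where()"
```

```text
ft_force: [-1.3, 0.0, -0.2]
t 9.2 cab mm [-122.6   -0.6] z 68.9 yaw-off 3.1412 F [-1.3  0.3] -0.2 w 0.0006 q [-0.25  0.4   1.94  0.    0.81 -2.02]
ft_force: [-6.8, -3.4, 4.5]
t 9.6 cab mm [-121.7   -0.6] z 68.9 yaw-off 0.0005 F [-7.3 -1.9] 4.5 w 0.0007 q [-0.25  0.4   1.93 -0.    0.81 -2.02]
```

The middle drawer stopped at the same depth. Now the right one.

```bash
python3 -m handwheel '[[[10,0,0],0,1],[[30,0,0],0,1],[[55,0,0],0,1],[[55,-45,0],0,1],[[55,-94,0],0,1],[[55,-94,0],0,1],[[55,-94,0],0,1]]'|grep ft
python3 -c "
from h import *
where()"
python3 -m handwheel '[[[-3,0,0],0,1],[[-6,0,0],0,1],[[-9,0,0],0,1],[[-12,0,0],0,1],[[-15,0,0],0,1],[[-18,0,0],0,1],[[-21,0,0],0,1],[[-24,0,0],0,1]]'|grep ft
python3 -m handwheel '[[[-3,0,0],0,1],[[-6,0,0],0,1],[[-9,0,0],0,1],[[-12,0,0],0,1],[[-15,0,0],0,1],[[-17,0,0],0,1],[[-19,0,0],0,1],[[-20,0,0],0,1]]'|grep ft
python3 -c "
from h import *
where()"
```

```text
ft_force: [-0.3, 0.9, -0.8]
t 10.3 cab mm [-174.6  -95.5] z 69.0 yaw-off 3.1387 F [-0.1  1. ] -0.8 w 0.0007 q [-0.46  0.4   1.93  0.    0.81 -2.23]
ft_force: [-0.9, 0.5, 0.8]
ft_force: [-1.3, 0.3, -0.2]
t 11.9 cab mm [-130.5  -94.7] z 68.9 yaw-off 3.1413 F [-1.2  0.5] -0.2 w 0.0005 q [-0.41  0.45  1.84  0.    0.85 -2.18]
```

```bash
python3 -m handwheel '[[[-1,0,0],0,1],[[-2,0,0],0,1],[[-3,0,0],0,1],[[-4,0,0],0,1],[[-5,0,0],0,1],[[-6,0,0],0,1],[[-7,0,0],0,1],[[-8,0,0],0,1]]'|grep -E 'ft'
python3 -m handwheel '[[[-1,0,0],0,1],[[-2,0,0],0,1],[[-3,0,0],0,1],[[-3,0,0],0,1]]'|grep -E 'ft'
python3 -c "
from h import *
where()"
```

```text
ft_force: [-0.9, -0.4, -1.2]
ft_force: [-6.8, -2.5, 2.9]
t 13.1 cab mm [-121.7  -94.7] z 69.0 yaw-off 0.0006 F [-7.1 -1.1] 2.9 w 0.0005 q [-0.4   0.46  1.82 -0.    0.86 -2.17]
```

All three are at the same hard stop. I retreat, lift and go above the cover, right of the ridge.

```bash
python3 -m handwheel '[[[15,0,0],0,1],[[35,0,0],0,1],[[35,0,-40],0,1],[[35,0,-85],0,1],[[35,0,-120],0,1],[[0,5,-120],0,1],[[-40,10,-120],0,1],[[-80,15,-120],0,1]]'|grep ft
python3 -m handwheel '[[[-40,5,0],0,1],[[-71,5,0],0,1],[[-71,5,0],0,1],[[-71,5,0],0,1]]'|grep ft
python3 -c "
from h import *
where()
f,K,Rm,C=cam('wrist');cv2.imwrite('pics/w1.png',f)"
```

```text
ft_force: [0.8, 0.2, -0.6]
ft_force: [-0.3, 0.2, -0.1]
t 14.3 cab mm [ 31.2 -74.4] z 188.4 yaw-off 0.0003 F [-0.2  0.2] -0.1 w 0.0003 q [-0.25  0.52  1.36  0.    1.25 -2.02]
```

View pics/w1.png

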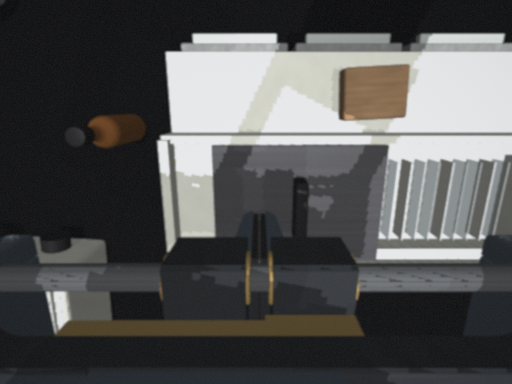

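The wrist view shows all drawers flush at the top. The ridge is at (300,180–240), clear of the closed fingers at (258,215). I descend beside it.

```bash
python3 -m handwheel '[[[0,0,25],0,1],[[0,0,45],0,1],[[0,0,57],0,1],[[0,0,62],0,1],[[0,0,65],0,1],[[0,0,65],0,1]]'|grep ft
python3 -c "
from h import *
where()"
python3 -m handwheel '[[[0,2,0],0,1],[[0,4,0],0,1],[[0,6,0],0,1],[[0,8,0],0,1],[[0,10,0],0,1],[[0,12,0],0,1],[[0,14,0],0,1],[[0,16,0],0,1]]'|grep ft
python3 -c "
from h import *
where()"
python3 -m handwheel '[[[0,2,0],0,1],[[0,4,0],0,1],[[0,6,0],0,1],[[0,8,0],0,1]]'|grep ft
python3 -c "
from h import *
where()"
```

```text
ft_force: [0.0, -0.4, 0.1]
t 14.95 cab mm [ 31.3 -74.9] z 124.5 yaw-off 3.141 F [-0.  -0.4] 0.1 w 0.0006 q [-0.25  0.57  1.45  0.    1.12 -2.02]
ft_force: [0.1, -0.3, -0.2]
t 15.75 cab mm [ 31.3 -58.5] z 123.9 yaw-off 3.1413 F [ 0.  -0.3] -0.2 w 0.0002 q [-0.22  0.56  1.47  0.    1.11 -2.  ]
ft_force: [0.2, -1.3, -0.6]
t 16.15 cab mm [ 31.3 -50.7] z 123.9 yaw-off 3.1411 F [-0.1 -1.3] -0.6 w 0.0006 q [-0.21  0.56  1.48 -0.    1.11 -1.99]
```

```bash
python3 -m handwheel '[[[0,1,0],0,1],[[0,3,0],0,1],[[0,5,0],0,1],[[0,8,0],0,1],[[0,11,0],0,1],[[0,14,0],0,1],[[0,17,0],0,1],[[0,20,0],0,1]]'|grep ft
python3 -c "
from h import *
where()"
python3 -m handwheel '[[[0,3,0],0,1],[[0,6,0],0,1],[[0,9,0],0,1],[[0,12,0],0,1],[[0,15,0],0,1],[[0,18,0],0,1],[[0,21,0],0,1],[[0,24,0],0,1]]'|grep ft
python3 -c "
from h import *
where()
f,K,Rm,C=cam('side');cv2.imwrite('pics/s2.png',cv2.resize(f[140:250,170:290],None,fx=5,fy=5,interpolation=cv2.INTER_CUBIC))"
```

```text
ft_force: [0.4, -1.3, -1.0]
t 16.95 cab mm [ 31.3 -30.3] z 123.9 yaw-off 3.1413 F [ 0.1 -1.3] -1.0 w 0.0009 q [-0.19  0.54  1.5   0.    1.1  -1.96]
ft_force: [-0.3, -1.7, -0.7]
t 17.75 cab mm [31.3 -6.4] z 123.9 yaw-off 3.1412 F [-0.6 -1.6] -0.7 w 0.0004 q [-0.15  0.53  1.52  0.    1.09 -1.93]
```

View pics/s2.png

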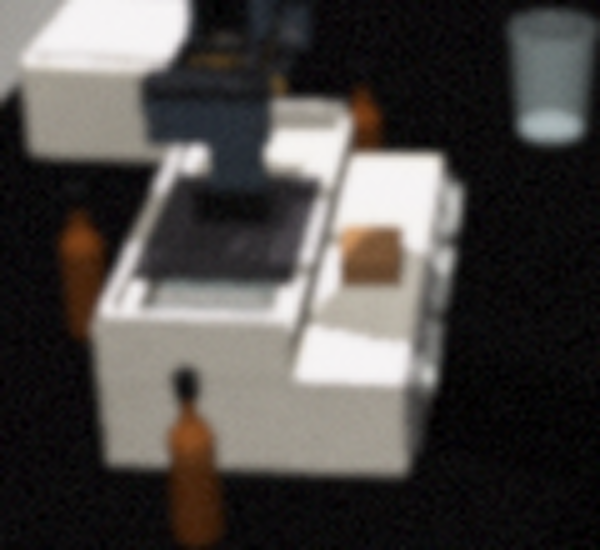

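The side view shows the cover moving flat, its left edge nearing the stop at about (215,280–310); the box and vials are untouched. I continue and slow down near the end.

```bash
python3 -m handwheel '[[[0,3,0],0,1],[[0,6,0],0,1],[[0,9,0],0,1],[[0,12,0],0,1],[[0,15,0],0,1],[[0,18,0],0,1],[[0,21,0],0,1],[[0,24,0],0,1]]'|grep ft
python3 -m handwheel '[[[0,3,0],0,1],[[0,6,0],0,1],[[0,9,0],0,1],[[0,12,0],0,1],[[0,15,0],0,1],[[0,18,0],0,1],[[0,21,0],0,1],[[0,23,0],0,1]]'|grep ft
python3 -c "
from h import *
where()"
python3 -m handwheel '[[[0,1,0],0,1],[[0,2,0],0,1],[[0,3,0],0,1],[[0,4,0],0,1],[[0,5,0],0,1],[[0,6,0],0,1],[[0,7,0],0,1],[[0,8,0],0,1]]'|grep ft
python3 -c "
from h import *
where()"
```

```text
ft_force: [0.6, -1.7, -1.2]
ft_force: [-0.2, -0.8, -0.5]
t 19.4 cab mm [31.3 40.7] z 123.9 yaw-off 3.1414 F [-0.4 -0.7] -0.5 w 0.0005 q [-0.08  0.51  1.56  0.    1.07 -1.86]
ft_force: [0.2, -0.6, -0.3]
t 20.2 cab mm [31.4 48.4] z 123.9 yaw-off 3.1412 F [ 0.  -0.7] -0.3 w 0.0002 q [-0.07  0.51  1.56  0.    1.07 -1.85]
```

```bash
python3 -m handwheel '[[[0,1,0],0,1],[[0,2,0],0,1],[[0,3,0],0,1],[[0,4,0],0,1],[[0,5,0],0,1],[[0,6,0],0,1]]'|grep ft
python3 -c "
from h import *
where()"
python3 -m handwheel '[[[0,1,0],0,1],[[0,2,0],0,1],[[0,3,0],0,1]]'|grep ft
python3 -c "
from h import *
where()"
```

```text
ft_force: [0.2, -1.1, 0.4]
t 20.8 cab mm [31.4 54.4] z 123.9 yaw-off 3.1413 F [-0.1 -1.2] 0.4 w 0.0005 q [-0.06  0.51  1.57  0.    1.07 -1.84]
ft_force: [-0.6, -1.5, 0.3]
t 21.1 cab mm [31.3 57.4] z 123.9 yaw-off 3.1412 F [-0.9 -1.3] 0.3 w 0.0002 q [-0.06  0.51  1.57  0.    1.07 -1.84]
```

```bash
python3 -m handwheel '[[[0,1,0],0,1],[[0,2,0],0,1],[[0,3,0],0,1]]'|grep ft
python3 -c "
from h import *
where()"
python3 -m handwheel '[[[0,0.5,0],0,1],[[0,1,0],0,1],[[0,1.5,0],0,1]]'|grep ft
python3 -c "
from h import *
where()"
```

```text
ft_force: [1.8, -9.1, -0.5]
t 21.4 cab mm [31.5 58.1] z 124.2 yaw-off 0.0007 F [-0.1 -9.2] -0.5 w 0.0002 q [-0.06  0.5   1.57 -0.    1.06 -1.83]
ft_force: [1.3, -12.3, 1.0]
t 21.7 cab mm [31.5 58.2] z 124.6 yaw-off 0.0008 F [ -1.2 -12.4] 1.0 w 0.0004 q [-0.05  0.5   1.57 -0.01  1.06 -1.83]
```

The cover is at the end stop. I back off sideways before lifting, then check.

```bash
python3 -m handwheel '[[[0,-3,0],0,1],[[0,-10,0],0,1],[[0,-25,0],0,1],[[0,-25,-40],0,1],[[0,-25,-85],0,1],[[0,-25,-125],0,1]]'|grep ft
python3 -m handwheel '[[[45,0,0],0,1],[[90,0,0],0,1],[[135,0,0],0,1],[[180,0,0],0,1],[[225,0,0],0,1],[[260,0,0],0,1],[[260,0,0],0,1]]'|grep ft
python3 -m handwheel '[[[0,45,0],0,1],[[0,90,0],0,1],[[0,135,0],0,1],[[0,180,0],0,1],[[0,225,0],0,1],[[0,270,0],0,1],[[0,270,0],0,1]]'|grep ft
python3 -c "
from h import *
where()
f,K,Rm,C=cam('top');np.savez('top1',f=f,K=K,Rm=Rm,C=C)
g,*_=cam('side')
z=lambda i:cv2.resize(i,(396,346),interpolation=cv2.INTER_CUBIC)
cv2.imwrite('pics/end.png',np.hstack([cv2.resize(f[115:220,200:325],(440,370),interpolation=cv2.INTER_CUBIC),cv2.resize(g[140:245,170:270],(352,370),interpolation=cv2.INTER_CUBIC)]))"
```

```text
ft_force: [0.9, 0.4, 0.3]
ft_force: [1.6, -0.6, -0.2]
ft_force: [0.1, 0.1, -0.9]
t 23.7 cab mm [-227.9  311.8] z 249.3 yaw-off 0.0077 F [0.1 0. ] -0.9 w 0.0004 q [ 0.44 -0.01  1.95  0.    1.2  -1.35]
```

View pics/end.png

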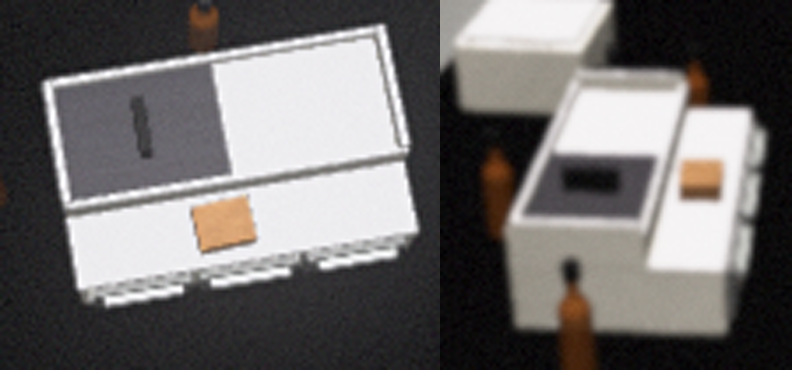

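The final view shows the cover tight against the left stop at (60,80–205), covering the well. All three lips are flush at (145,297), (250,277) and (358,257), and the box and vials are where they were.

```bash
python3 -c "
from bench import r
print(r.sign_off())"
```

```text
the job is handed in; nothing more can be done
None
```

The job is handed in: all three drawers are pushed home and the cover is against its left end stop over the well, with the box and vials unmoved in the final views; it took about 24 s.

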